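Seal a swab tube and hold it up level for inspection

ROBOT

A 6-joint arm with a two-finger parallel gripper is mounted at the origin on the work surface. World frame = base frame: x ahead of the robot, y to its left, z up, the work surface at z = 0. Lengths are in m, angles in degrees, forces in N, time in s.
With the tool pointing down it reaches from about 0.375 to 0.75 m from the base axis. Payload 9 kg.
Tool frame: the origin (TCP) lies where the fingers leave the gripper's body, on its centre line; the fingertips stand 73 mm ahead of it and the grasp point (between the pads) lies 54 mm ahead of it (robot.tip_reach is the distance from the TCP to the fingertips, in m); z points along the fingers, y is the line along which they close (so a half turn about z gives the same grasp; the last joint's range is limited). The gripper opens to 85 mm and grips with 20 to 120 N. Pads are 22 mm wide; open, the fingers measure 114 mm over their backs; the gripper's body (76 mm by 85 mm) begins 54 mm behind the grasp point. The pads swing forward as they close: fully open they stand 13 mm farther back than shut.
Start: joints at [-76.702, 5.964, 5.575, 89.605, 0, 77.527], TCP at [0.261, -0.54, 0.304] pointing down, gripper open.
Joint ranges: [-171.21, 171.21], [-48.23, 106.86], [-62.78, 66.21], [-105.2, 120.99], [-86.42, 89.51], [-180, 180]. Speed limits (degrees/s): [127.2, 127.2, 147.25, 180, 180, 180].

INTERFACE

Orientations are given as [roll, pitch, yaw] about the fixed x, y, z axes, in that order (R = Rz(yaw) Ry(pitch) Rx(roll)).
In Python, from plant import robot, viewer, observe gives the robot as it stands (robot), with the cameras (viewer) and the readings as plain functions. Calls block until the motion is done:
- robot.move_pose(position, orientation): joint-space move of the TCP to a pose.
- robot.line_to(position, vel=0.15, rotation=None, guard=None): straight line of the TCP; rotation=None keeps the orientation; vel is the mean speed in m/s. With guard (N) it stops when the force on the tool has changed by that much, and returns True; else False.
- robot.goto_joints(angles): joint-space move.
- robot.set_gripper(opening): finger opening in m; the grip force is fixed at half the most; returns when the fingers have stopped.
- robot.pause(seconds).
- robot.ik(position, orientation): joint angles nearest the present ones, or None.
- observe(): the state.
- viewer.grab_frame(name): name is "scene" or "side" or "wrist"; returns the picture (384x512x3 uint8, blue, green, red); there is no depth.
- viewer.get_calibration(name): a dict with "vertical_fov" (degrees; the focal length in pixels is half the picture's height over the tangent of half this angle, whatever the lens; pixels are square), "cx", "cy" (the principal point, pixels), "k1" (the pictures are not rectified: a ray, as slopes to the right and down, at radius r is drawn at 1 + k1 r^2 times it, then the intrinsics apply), "rvec" (rotation vector, rad) and "tvec" (3), from world to camera coordinates, as OpenCV has them. Camera axes: x right, y down, z forward; pixel columns grow to the right and rows downward; lengths in m; the calibration is good to about 2 mm. A picture is of the moment at which its call begins: read the wrist's pose just before it. get_calibration takes no time and is no camera call; for the wrist camera it gives the pose at the moment of the call.
A pose or a line that the arm cannot do raises robot.IKError and nothing moves.
- robot.job_done(): hands the job in; it is judged then, once.
The state is a dict: "time": time; "q": joint angles; "qvel": joint speeds; "joint_torque": joint torques, N m; "tool_pos": TCP position; "tcp_rot": TCP orientation; "ft_force": force on the tool from outside, world axes, zero at the start; "torque": the same for the moment, N m; "gripper_width": finger opening in m; "gripper_force": force on a finger pad.
Only numpy, scipy, OpenCV 4.12 (cv2) and the standard library are available. Lean on these libraries where they do the work, as an engineer would, in place of code of your own. Each camera call takes 0.05 s, during which the arm holds its last target. There are 200 camera calls.

TASK

In the wire rack stands one long swab tube whose cap has not been pushed all the way on: press the cap fully home while the tube stands in the rack, then draw the tube up out of the rack, turn it to lie level and hold it steady in the gripper, at least 20 cm above the bench, for inspection. Leave the short tubes standing in the rack and the jar where it is. Finish while still holding the tube level and raised; do not put it down.

Things in the scene. Friction and masses are not known exactly. Their poses are not given: they have to be found in the camera images.
- rack: blue coated-wire tube rack screwed to the bench, 63 x 210 x 62 mm (x, y, z); origin on the bench under its centre, z up. Two grids of 3 mm wire (at 24 and 60 mm height) form 3 x 10 square cells at 21 mm pitch, 18 mm clear; its floor, on which the tubes stand, is 6 mm above the bench. Four tubes stand in it in any order, their axes at least 63 mm apart.
- swab_tube: the only long tube: clear round-bottomed plastic, 16 mm diameter, 100 mm long, with a 19 mm collar at 81.5 to 84 mm from the bottom; 26 to 45 g with its cap. Origin at the centre of its rounded bottom, z along the tube towards the cap (up as it stands; it may lean a few degrees in its cell). Loose in the rack; its cap stands at least 30 mm higher than the short tubes.
- tube_middle (a point): point on the axis of the long tube, 55 mm from its bottom
- cap_top (a point): centre of the flat top of the long tube's cap; moves with the cap. The cap is a ribbed purple push cap, 20 mm diameter, 24 mm tall, that carries the swab inside; its top is 108 mm from the tube's bottom when fully home
- swab_cap (a joint): how far the long tube's cap stands up from fully home, m: 0 = its skirt rests on the collar (dead stop), starts at 0.005 to 0.009. It slides down against about 5 N of friction and stays where it is left; it may be gripped and the tube lifted by it.
- short_tube0: bystander: short capped tube, 16 mm diameter, 76 mm tall with its 20 mm purple cap, in another cell of the rack; origin at its bottom, z up
- short_tube1: bystander: short capped tube like short_tube0
- short_tube2: bystander: short capped tube like short_tube0
- jar: bystander: white specimen jar with yellow lid, 63 mm diameter, 57 mm tall, on the bench beyond the rack; origin under its centre

How it is judged:
By the outcome, as a careful person would: the job done as asked, in the order asked, and still so for the second after the job is handed in, while the arm keeps its last pose, push and grip.
It also fails if it takes over 45 s, if anything falls off the work surface, if the arm or the gripper's body presses on something with over 40 N, if the wrist force passes 120 N, or if a joint passes its speed limit or range.

## Working session

There is one attempt and no reset: what is moved stays moved. The work goes in short steps, each a Python script; the robot and the scene stay as the last script left them, time stands still between calls to the robot, and variables do not carry over. Pictures are saved under pics/ and viewed, at most 10 in all, crops included, and the job is handed in when it is done.

```bash
mkdir -p pics; ls
cat > h.py <<'E'
import numpy as np, cv2
from plant import robot, viewer, observe
def cam(n):
    c=viewer.get_calibration(n); f=192/np.tan(np.radians(c["vertical_fov"])/2)
    R=cv2.Rodrigues(np.array(c["rvec"],float))[0]; t=np.array(c["tvec"],float).ravel()
    return dict(f=f,cx=c["cx"],cy=c["cy"],k=c["k1"],R=R,t=t)
def ray(c,p):
    d=np.array([(p[0]-c["cx"])/c["f"],(p[1]-c["cy"])/c["f"]]); u=d.copy()
    for _ in range(30): u=d/(1+c["k"]*(u@u))
    v=c["R"].T@np.array([u[0],u[1],1]); return -c["R"].T@c["t"], v/np.linalg.norm(v)
def proj(c,X):
    x=c["R"]@np.array(X,float)+c["t"]; u=x[:2]/x[2]; u=u*(1+c["k"]*(u@u)); return u*c["f"]+[c["cx"],c["cy"]]
def tri(rs):
    A=0;b=0
    for o,d in rs:
        P=np.eye(3)-np.outer(d,d); A=A+P; b=b+P@o
    X=np.linalg.solve(A,b); return X,[np.linalg.norm((np.eye(3)-np.outer(d,d))@(X-o)) for o,d in rs]
def onz(c,p,z):
    o,d=ray(c,p); return o+d*(z-o[2])/d[2]
E
python3 - <<'E'
from h import *
a=viewer.grab_frame("scene");b=viewer.grab_frame("side");w=viewer.grab_frame("wrist")
for n,i in zip("abw",(a,b,w)): cv2.imwrite(f"pics/{n}0.png",i)
m=np.hstack([a,b]); cv2.imwrite("pics/m0.png",cv2.resize(m,(800,300),interpolation=cv2.INTER_AREA))
for n in("scene","side","wrist"):
    c=cam(n);print(n,c["f"],c["cx"],c["cy"],c["k"],-c["R"].T@c["t"],c["R"][2])
print(observe())
E
```

```text
pics
plant.py
scene 353.3549380546136 257.805382653096 189.4499973760626 -0.0989268979503618 [ 1.06681416 -0.34984168  0.51129381] [-0.62589543  0.53846206 -0.5641928 ]
side 437.67478963448383 258.38484286370385 189.58740289745967 -0.11298624708160962 [ 0.28194021 -0.38594652  0.52749498] [ 0.48867268  0.60967351 -0.62409713]
wrist 278.41219934663036 254.95422845005342 193.16241470340367 0.0008872262384340238 [ 0.33601748 -0.50354941  0.37314199] [-0.29241752 -0.14110024 -0.94582383]
{'time': 0.15, 'q': array([-7.67025338e+01,  5.99218315e+00,  5.53840830e+00,  8.96053851e+01,
       -5.75953829e-04,  7.75261061e+01]), 'qvel': array([ 0.0189837 , -0.0463132 ,  0.15911305, -0.04350311,  0.04538998,
        0.05619286]), 'joint_torque': array([ 3.36772187e-03, -5.57354879e+01,  5.04007566e+01,  1.24151047e-02,
       -2.53213884e-04,  3.95655348e-06]), 'tool_pos': array([ 0.26082688, -0.54014157,  0.30329707]), 'tcp_rot': array([-1.79942112e+02, -1.22158703e-02,  2.57713543e+01]), 'ft_force': array([ 0.21193924,  0.10191872, -0.82591772]), 'torque': array([-0.00475374, -0.04196839, -0.00838083]), 'gripper_force': 0.0, 'gripper_width': 0.08514572430681668}
```

View pics/m0.png

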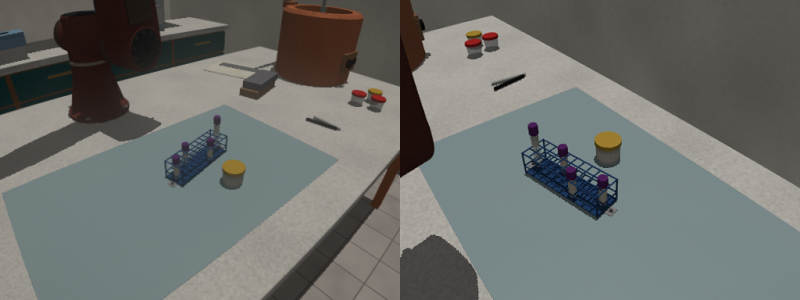

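The long tube stands at the rack's far end (its cap at about scene (278,152) and side (170,164)), and the jar is on the far side of the rack. I'll enlarge both views.

Run:
```python
import cv2,numpy as np
a=cv2.imread("pics/a0.png")[135:245,200:325]; b=cv2.imread("pics/b0.png")[145:285,145:290]
b=b
A=cv2.resize(a,None,fx=3,fy=3,interpolation=cv2.INTER_CUBIC); B=cv2.resize(b,None,fx=2.9,fy=2.9,interpolation=cv2.INTER_CUBIC)
A=cv2.convertScaleAbs(A,alpha=1.6);B=cv2.convertScaleAbs(B,alpha=1.6)
h=max(A.shape[0],B.shape[0]); m=np.zeros((h,A.shape[1]+B.shape[1],3),np.uint8); m[:A.shape[0],:A.shape[1]]=A; m[:B.shape[0],A.shape[1]:]=B
print(m.shape,A.shape,B.shape); cv2.imwrite("pics/m1.png",m)
```

```text
(406, 795, 3) (330, 375, 3) (406, 420, 3)
```

View pics/m1.png

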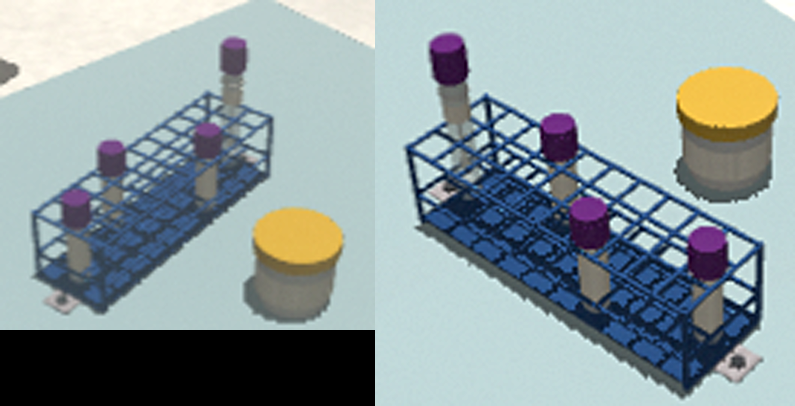

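The crop shows the long tube's cap top centre at scene (278,149) and side (170.5,158.8). The rack's top corners are visible in both views.

Run:
```python
from h import *
S,D=cam("scene"),cam("side")
s=lambda x,y:ray(S,(x/3+200-.33,y/3+135-.33)); d=lambda x,y:ray(D,((x-375)/2.9+145-.33,y/2.9+145-.33))
for n,p,q in [("captop",(234,42),(449,40)),("capbot",(234,72),(451,79)),("c1",(208,93),(409,148)),("c2",(271,118),(487,97)),("c3",(35,213),(688,290)),("c4",(97,242),(762,244)),
 ("s1",(207,128),(559,120)),("s2",(111,145),(590,204)),("s3",(76,196),(708,234)),
 ("s2alt",(111,145),(559,120)),("s1alt",(207,128),(590,204)),("s_alt",(207,128),(708,234)),("jar",(298,234),(727,97))]:
    X,r=tri([s(*p),d(*q)]);print(n,X.round(4),np.round(r,4))
```

```text
captop [0.5384 0.165  0.1234] [0.0007 0.0007]
capbot [0.5371 0.1676 0.0951] [0.0007 0.0007]
c1 [0.5044 0.1699 0.0596] [0.0012 0.0012]
c2 [0.5661 0.183  0.0594] [0.0009 0.0009]
c3 [ 0.5542 -0.0348  0.0666] [0.0033 0.0033]
c4 [ 0.6084 -0.0251  0.0639] [0.0014 0.0014]
s1 [0.5716 0.1081 0.0836] [0.0004 0.0004]
s2 [0.5441 0.038  0.084 ] [0.0005 0.0005]
s3 [ 0.578  -0.0184  0.0832] [0.0003 0.0003]
s2alt [0.5483 0.0496 0.1054] [0.0226 0.0226]
s1alt [0.5679 0.0924 0.0636] [0.0258 0.0258]
s_alt [0.603  0.0409 0.0837] [0.0466 0.0466]
jar [0.6831 0.0932 0.0559] [0.0011 0.0011]
```

```bash
cat >> h.py <<'E'
def snap(fn):
    c=cam("wrist"); i=viewer.grab_frame("wrist"); cv2.imwrite(fn,i); np.save(fn[:-4]+".npy",c,allow_pickle=True); return i
E
python3 - <<'E'
from h import *
ims=[]
for k,(dx,dy) in enumerate([(-.07,0.0),(.07,0.0)]):
    robot.move_pose([.54+dx,.13+dy,.30],[180,0,-77]); robot.pause(.2)
    ims.append(snap(f"pics/w1{k}.png"))
    c=cam("wrist"); print(proj(c,(.538,.165,.122)),proj(c,(.538,.165,.006)))
cv2.imwrite("pics/m2.png",cv2.convertScaleAbs(cv2.resize(np.hstack(ims),(800,300),interpolation=cv2.INTER_AREA),alpha=1.5))
print(observe()["time"])
E
```

```text
[177.49582568 210.41633887] [199.97583777 177.68730885]
[316.49815421 238.9224203 ] [299.12330492 199.06804196]
3.925
```

View pics/m2.png

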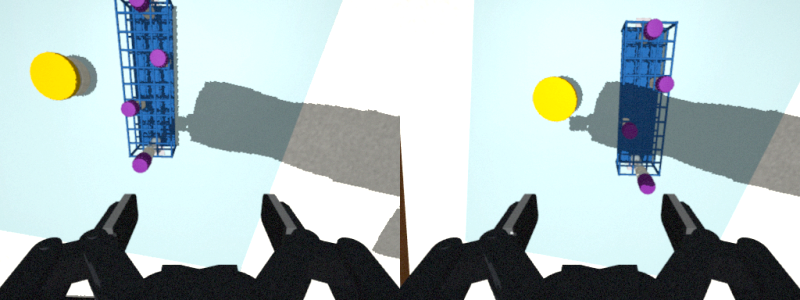

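Both wrist views show the cap: about (180,207) in the first and (316,238) in the second, at the rack's near end. I'll take enlarged crops.

Run:
```python
import cv2,numpy as np
o=[]
for k,(x,y) in enumerate([(150,140),(270,165)]):
    i=cv2.imread(f"pics/w1{k}.png")[y:y+90,x:x+90]
    i=cv2.convertScaleAbs(i,alpha=1.0 if k==0 else 1.4)
    o.append(cv2.resize(i,(396,396),interpolation=cv2.INTER_CUBIC))
cv2.imwrite("pics/m3.png",np.hstack(o))
```

```text
(no output)
```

View pics/m3.png

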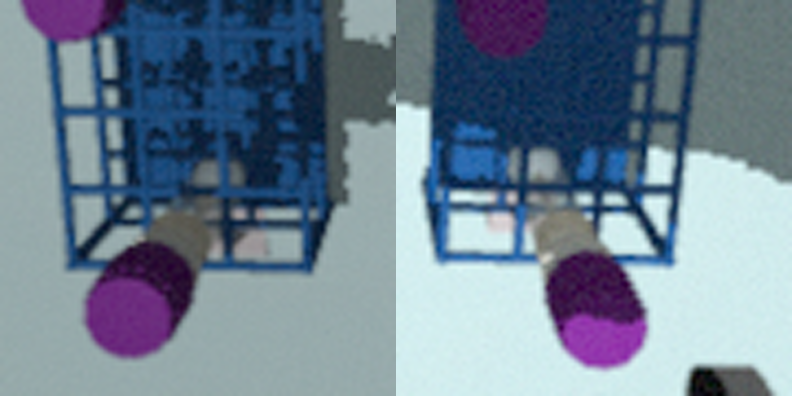

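In the crops the cap-top centre is at (128,316) in the left view and (603,324) in the right. The tube is in the middle cell of the end row. The top-grid end corners are at (73,266) and (311,267) in the left view, and (441,258) and (669,262) in the right.

Run:
```python
from h import *
L=np.load("pics/w10.npy",allow_pickle=True).item();R=np.load("pics/w11.npy",allow_pickle=True).item()
l=lambda x,y:ray(L,(x/4.4+150-.4,y/4.4+140-.4)); r=lambda x,y:ray(R,((x-396)/4.4+270-.4,y/4.4+165-.4))
S,D=cam("scene"),cam("side")
s=lambda x,y:ray(S,(x/3+200-.33,y/3+135-.33)); d=lambda x,y:ray(D,((x-375)/2.9+145-.33,y/2.9+145-.33))
def T(n,rs):
    X,e=tri(rs);print(n,X.round(4),np.round(e,4));return X
c=T("cap",[l(128,316),r(603,324)]); T("cap4",[l(128,316),r(603,324),s(234,42),d(449,40)])
a=T("cA",[l(73,266),r(441,258)]); b=T("cB",[l(311,267),r(669,262)])
T("cA4",[l(73,266),r(441,258),s(271,118),d(487,97)]);T("cB4",[l(311,267),r(669,262),s(208,93),d(409,148)])
T("bot",[l(218,165),r(540,160)])
u=(a-b)[:2];print("width",np.linalg.norm(u));u/=np.linalg.norm(u);print("yaw",np.degrees(np.arctan2(u[1],u[0])))
n=np.array([u[1],-u[0]])
for inset in(.0105,.0121): print("cell",(a+b)[:2]/2+n*inset)
```

```text
cap [0.5371 0.1659 0.1199] [0.0007 0.0007]
cap4 [0.5378 0.1649 0.1231] [0.0013 0.0011 0.0012 0.0007]
cA [0.5654 0.184  0.0593] [0.0002 0.0002]
cB [0.5028 0.1706 0.0584] [0.0003 0.0003]
cA4 [0.5657 0.1837 0.0591] [0.0005 0.0003 0.0006 0.0013]
cB4 [0.5036 0.1701 0.0595] [0.0009 0.0005 0.0012 0.0016]
bot [0.5371 0.1603 0.0222] [0.0011 0.0011]
width 0.06401248445514406
yaw 12.052175696800038
cell [0.53627827 0.1670251 ]
cell [0.53661235 0.16546037]
```

Run:
```python
from h import *
O=[180,0,-77.7]; x,y=.5373,.1657
robot.move_pose([x,y,.235],O); robot.set_gripper(0.0)
robot.line_to([x,y,.202],vel=.06); robot.pause(.2)
f0=observe()["ft_force"].copy(); print(f0)
for z,v,g in [(.178,.015,16)]:
    h=robot.line_to([x,y,z],vel=v,guard=g); o=observe(); print(h,o["tool_pos"],o["ft_force"]-f0,"tip z",o["tool_pos"][2]-robot.tip_reach)
robot.pause(.2);o=observe();print(o["tool_pos"],o["ft_force"]-f0,o["time"])
i=viewer.grab_frame("side");cv2.imwrite("pics/b1.png",i);j=viewer.grab_frame("scene");cv2.imwrite("pics/a1.png",j)
```

```text
[-0.67943362 -0.12311261 -0.37184428]
True [0.53816886 0.16575123 0.18620182] [0.69934198 0.13182696 5.94054631] tip z 0.11360181991116353
[0.53813012 0.1657625  0.18626788] [0.46593314 0.5665638  5.99940127] 7.375
```

Run:
```python
from h import *
x,y=.5373,.1657
f0=observe()["ft_force"].copy()
h=robot.line_to([x,y,.178],vel=.015,guard=20); o=observe(); print(h,o["tool_pos"],o["ft_force"]-f0)
robot.pause(.2);o=observe();print(o["tool_pos"],o["ft_force"]-f0)
robot.line_to([x,y,.215],vel=.1); robot.set_gripper(.05)
z0=.006+.097+.054
robot.line_to([x,y,z0+.003],vel=.08,guard=8) and print("HIT")
a=observe(); print(a["tool_pos"],a["ft_force"],a["gripper_width"],a["time"])
i=viewer.grab_frame("side")[130:210,130:230];j=viewer.grab_frame("scene")[110:190,230:330]
cv2.imwrite("pics/m4.png",cv2.convertScaleAbs(cv2.resize(np.hstack([i,j]),(800,320),interpolation=cv2.INTER_CUBIC),alpha=1.6))
```

```text
True [0.53952021 0.16583982 0.1861334 ] [-0.96022345  0.5717382   2.13725751]
[0.53947509 0.16584194 0.18616449] [-1.12197443  0.64114831  2.36408124]
[0.53751494 0.16571973 0.16039641] [-0.47018374 -0.71495253 -0.90211295] 0.04998334169281713 9.8167
```

View pics/m4.png

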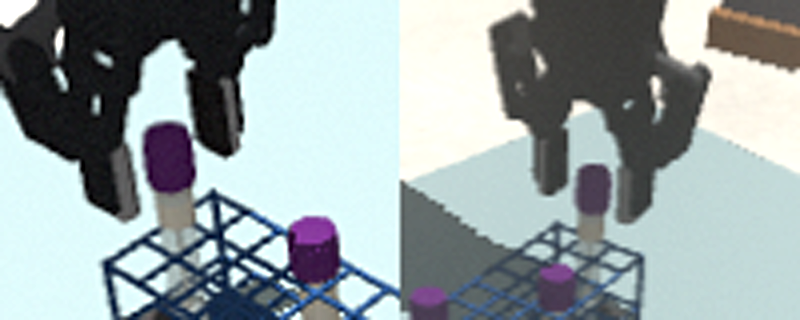

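The cap stopped at the same height under the second, harder push, with its top at about 0.114, so it's home. The fingers straddle the cap cleanly, so I'll grip and lift.

Run:
```python
from h import *
from scipy.spatial.transform import Rotation as Ro
x,y=.5373,.1657
robot.line_to([x,y,.157],vel=.05,guard=8) and print("HIT")
robot.set_gripper(.010); a=observe(); print(a["gripper_width"],a["gripper_force"],a["ft_force"],a["tool_pos"])
h=robot.line_to([x,y,.285],vel=.06,guard=12); a=observe(); print(h,a["tool_pos"],a["ft_force"],a["gripper_width"],a["time"])
if not h:
    robot.line_to([x,y,.40],vel=.15); a=observe(); p=a["tool_pos"]; print(a["q"])
    R0=Ro.from_euler("xyz",[180,0,-77.7],degrees=True); th=np.arctan2(y,x)
    R1=Ro.from_rotvec(-np.pi/2*np.array([-np.sin(th),np.cos(th),0]))*R0; e=R1.as_euler("xyz",degrees=True)
    print(R1.as_matrix()[:,2],e,robot.ik([.45,.139,.42],list(e)))
cv2.imwrite("pics/m5.png",cv2.resize(np.hstack([viewer.grab_frame("scene"),viewer.grab_frame("side")]),(800,300),interpolation=cv2.INTER_AREA))
```

```text
0.018503616934878047 58.52459013462067 [-0.38025013 -0.60222039  0.71173411] [0.53745397 0.16572106 0.15720452]
False [0.53720791 0.16568438 0.28473742] [ 0.62528768  0.08015145 -0.68819969] 0.017934476207417113 12.8333
[ 3.81275057e+00  1.64176801e+00  1.10913439e+01  9.91716982e+01
 -3.15803091e-04 -9.84866788e+01]
[ 9.55590387e-01  2.94698171e-01 -1.66533454e-16] [-90.           4.83943926 -72.86056074] None
```

View pics/m5.png

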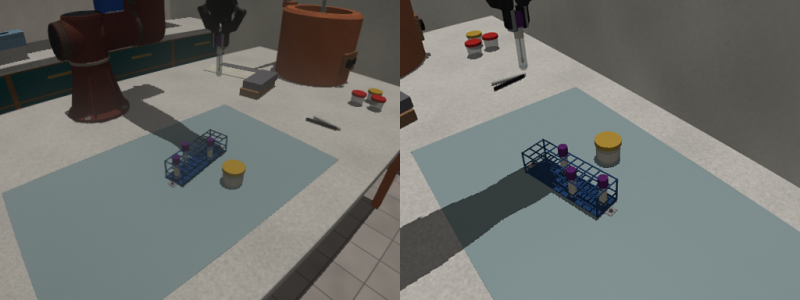

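The tube is out of the rack and gripped, with the short tubes and jar unmoved. Next is an IK search for a level pose with small joint motions.

Run:
```python
from h import *
from scipy.spatial.transform import Rotation as Ro
q=observe()["q"]; R0=Ro.from_euler("xyz",[180,0,-77.7],degrees=True); best=[]
for ph in (0,-15,15,-40,40,-70,70):
  t=np.radians(ph); T=Ro.from_rotvec(-np.pi/2*np.array([-np.sin(t),np.cos(t),0]))*R0
  for psi in (0,45,-45,90,-90):
    R=T*Ro.from_euler("z",psi,degrees=True); e=list(R.as_euler("xyz",degrees=True))
    for X in(.35,.45,.55):
      for Y in (-.1,.05,.17):
        for Z in(.33,.42):
          k=robot.ik([X,Y,Z],e)
          if k is not None: best.append((np.abs(np.array(k)-q).max(),ph,psi,X,Y,Z,np.round(k,1),np.round(e,2)))
best.sort(key=lambda b:b[0]); print(len(best))
for b in best[:12]: print(*b)
```

```text
30
119.07779661776298 -70 45 0.55 -0.1 0.42 [  -1.6  -37.2  -57.1  -19.9  -68.4 -127.3] [ -90.   -37.3 -160. ]
119.07779661776298 -70 90 0.55 -0.1 0.42 [ -1.6 -37.2 -57.1 -19.9 -68.4 -82.3] [ -90.     7.7 -160. ]
119.07779661776303 -70 0 0.55 -0.1 0.42 [  -1.6  -37.2  -57.1  -19.9  -68.4 -172.3] [ -90.   -82.3 -160. ]
119.61779843029898 -40 45 0.55 0.17 0.42 [ 25.1 -35.8 -56.2 -20.4 -65.1 -97.3] [ -90.    -7.3 -130. ]
119.61779843029903 -40 0 0.55 0.17 0.42 [  25.1  -35.8  -56.2  -20.4  -65.1 -142.3] [ -90.   -52.3 -130. ]
119.61779843029903 -40 90 0.55 0.17 0.42 [ 25.1 -35.8 -56.2 -20.4 -65.1 -52.3] [ -90.    37.7 -130. ]
123.57184423333418 -70 45 0.55 0.05 0.42 [  15.7  -23.2  -47.6  -24.4  -85.7 -127.3] [ -90.   -37.3 -160. ]
123.57184423333418 -70 90 0.55 0.05 0.42 [ 15.7 -23.2 -47.6 -24.4 -85.7 -82.3] [ -90.     7.7 -160. ]
123.57184423333433 -70 0 0.55 0.05 0.42 [  15.7  -23.2  -47.6  -24.4  -85.7 -172.3] [ -90.   -82.3 -160. ]
132.62275205915478 -70 45 0.55 -0.1 0.33 [  -1.6  -27.4  -60.9  -33.4  -68.4 -127.3] [ -90.   -37.3 -160. ]
132.62275205915478 -70 90 0.55 -0.1 0.33 [ -1.6 -27.4 -60.9 -33.4 -68.4 -82.3] [ -90.     7.7 -160. ]
132.6227520591548 -70 0 0.55 -0.1 0.33 [  -1.6  -27.4  -60.9  -33.4  -68.4 -172.3] [ -90.   -82.3 -160. ]
```

Run:
```python
from h import *
from scipy.spatial.transform import Rotation as Ro
q=observe()["q"]; R0=Ro.from_euler("xyz",[180,0,-77.7],degrees=True); best=[]
for ph in (0,10,-15,30,-40,60,-70,90,-90):
  t=np.radians(ph); T=Ro.from_rotvec(-np.pi/2*np.array([-np.sin(t),np.cos(t),0]))*R0
  for psi in (0,90,-90):
    R=T*Ro.from_euler("z",psi,degrees=True); e=list(R.as_euler("xyz",degrees=True))
    for X in(.5,.58,.65,.72,.8):
      for Y in (-.15,0,.15):
        for Z in(.33,.42,.5):
          k=robot.ik([X,Y,Z],e)
          if k is not None: best.append((np.abs(np.array(k)-q).max(),ph,psi,X,Y,Z,np.round(k,1),np.round(e,2)))
best.sort(key=lambda b:b[0]); print(len(best))
for b in best[:12]: print(*b)
```

```text
495
106.75697869022062 10 90 0.65 -0.15 0.5 [-40.4 -46.7 -54.2  -7.6  50.4  -2.3] [-90.   87.7 -80. ]
106.7569786902207 10 0 0.65 -0.15 0.5 [-40.4 -46.7 -54.2  -7.6  50.4 -92.3] [-90.   -2.3 -80. ]
106.76764620936764 30 -90 0.58 -0.15 0.5 [ -51.1  -46.6  -54.2   -7.6   81.1 -162.3] [-90.  -72.3 -60. ]
106.76764620936777 30 0 0.58 -0.15 0.5 [-51.1 -46.6 -54.2  -7.6  81.1 -72.3] [-90.   17.7 -60. ]
106.9005557931556 30 -90 0.65 0 0.5 [ -30.6  -46.3  -54.1   -7.7   60.6 -162.3] [-90.  -72.3 -60. ]
106.90055579315565 30 0 0.65 0 0.5 [-30.6 -46.3 -54.1  -7.7  60.6 -72.3] [-90.   17.7 -60. ]
107.20464138141337 60 0 0.58 0.15 0.5 [-22.2 -45.7 -53.7  -8.   82.2 -42.3] [-90.   47.7 -30. ]
107.20464138141351 60 -90 0.58 0.15 0.5 [ -22.2  -45.7  -53.7   -8.    82.2 -132.3] [-90.  -42.3 -30. ]
107.89017458065057 -40 0 0.65 -0.15 0.5 [ -16.1  -44.1  -52.8   -8.7  -23.9 -142.3] [ -90.   -52.3 -130. ]
107.89017458065061 -40 90 0.65 -0.15 0.5 [-16.1 -44.1 -52.8  -8.7 -23.9 -52.3] [ -90.    37.7 -130. ]
107.92895862708816 -70 90 0.5 0 0.5 [ 11.4 -44.  -52.7  -8.8 -81.4 -82.3] [ -90.     7.7 -160. ]
107.92895862708824 -70 0 0.5 0 0.5 [  11.4  -44.   -52.7   -8.8  -81.4 -172.3] [ -90.   -82.3 -160. ]
```

Run:
```python
from h import *
from scipy.spatial.transform import Rotation as Ro
q=observe()["q"]; R0=Ro.from_euler("xyz",[180,0,-77.7],degrees=True); best=[]
for ph in (0,10,20):
  t=np.radians(ph); T=Ro.from_rotvec(-np.pi/2*np.array([-np.sin(t),np.cos(t),0]))*R0
  e=list(T.as_euler("xyz",degrees=True))
  for X in(.6,.65,.7,.75):
      for Y in (0.08,.14,.2):
        for Z in(.37,.42,):
          k=robot.ik([X,Y,Z],e)
          if k is not None: best.append((np.abs(np.array(k)-q)[:5].sum(),[X,Y,Z],np.round(k,1),e))
best.sort(key=lambda b:b[0])
for b in best[:3]: print(*b)
for b in best:
    try: robot.line_to(b[1],vel=.06,rotation=b[3]); print("did",b); break
    except robot.IKError as x: pass
robot.pause(.6); a=observe(); print(a["tool_pos"],a["tcp_rot"],a["gripper_width"],a["gripper_force"],a["time"])
print(Ro.from_euler("xyz",a["tcp_rot"],degrees=True).as_matrix()[:,2])
I=[viewer.grab_frame(n) for n in("scene","side","wrist")]
for n,i in zip("abw",I): cv2.imwrite(f"pics/{n}2.png",i)
cv2.imwrite("pics/m6.png",cv2.convertScaleAbs(cv2.resize(np.hstack(I[:2]),(800,300),interpolation=cv2.INTER_AREA),alpha=1.4))
```

```text
212.16867874889664 [0.75, 0.14, 0.42] [   1.1  -24.1  -48.2  -24.2   -1.1 -102.3] [np.float64(-90.0), np.float64(-12.299999999999999), np.float64(-90.00000000000001)]
212.60055850402608 [0.75, 0.2, 0.42] [  3.3 -22.1 -46.7 -24.7   6.7 -92.3] [np.float64(-90.0), np.float64(-2.2999999999999967), np.float64(-80.00000000000001)]
213.49026076098409 [0.75, 0.2, 0.42] [   7.6  -19.9  -45.1  -25.2   -7.6 -102.3] [np.float64(-90.0), np.float64(-12.299999999999999), np.float64(-90.00000000000001)]
did (np.float64(212.16867874889664), [0.75, 0.14, 0.42], array([   1.1,  -24.1,  -48.2,  -24.2,   -1.1, -102.3]), [np.float64(-90.0), np.float64(-12.299999999999999), np.float64(-90.00000000000001)])
[0.74999667 0.14000511 0.4200136 ] [-89.99898425 -12.30129033 -89.9988089 ] 0.01873242445689246 58.51659893989563 18.1833
[1.00000000e+00 2.45656856e-05 1.73212170e-05]
```

View pics/m6.png

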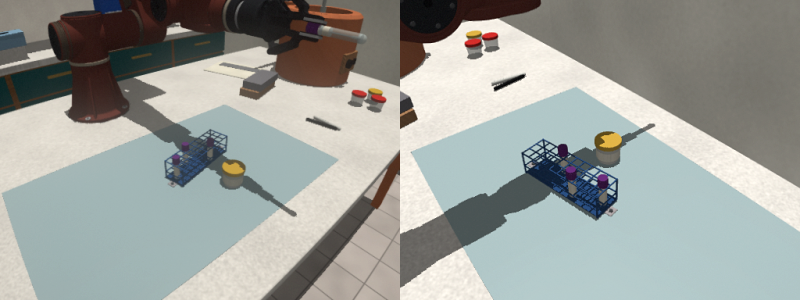

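The tube is held out level along +x. In the scene view its cap is near (401,37) and its tip near (467,49), in full-size pixels. I'll check the tilt against a projected axis.

Run:
```python
from h import *
S=cam("scene"); i=cv2.imread("pics/a2.png"); x0,y0=380,10
m=cv2.convertScaleAbs(cv2.resize(i[y0:y0+70,x0:x0+110],None,fx=7,fy=7,interpolation=cv2.INTER_CUBIC),alpha=1.5)
for L in (.043,.064,.08,.1,.12,.151):
    p=(proj(S,(.75+L,.14,.42))-[x0,y0]+.5)*7; print(L,p.round()); cv2.circle(m,tuple(int(v) for v in p),3,(0,255,0),-1)
for dz in(-.005,.005):
    p=(proj(S,(.901,.14,.42+dz))-[x0,y0]+.5)*7;cv2.circle(m,tuple(int(v) for v in p),2,(0,0,255),-1)
cv2.imwrite("pics/m7.png",m)
```

```text
0.043 [ 99. 178.]
0.064 [191. 196.]
0.08 [264. 211.]
0.1 [359. 231.]
0.12 [458. 253.]
0.151 [620. 289.]
```

View pics/m7.png

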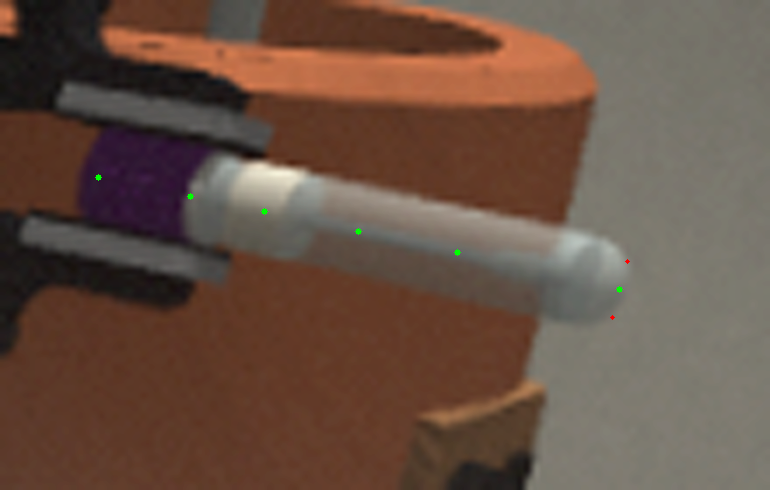

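The drawn axis follows the tube to within about 1 mm at the tip, so it's level to roughly 1°. The cap skirt sits against the collar. I'll hand it in.

```bash
python3 -c "
from plant import robot, viewer, observe
print(robot.job_done())"
```

```text
the job is handed in; nothing more can be done
None
```

I pressed the long tube's cap fully home in the rack, then drew the tube out and handed the job in with it held level to about 1°, 0.42 m above the bench; the short tubes and jar were left in place.

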